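# Fetch the short tube from behind the long ones and clamp it for tacking

### The arm

A 6-joint arm with a two-finger parallel gripper is mounted at the origin on the work surface; the furniture and walls round the work are solid. World frame = base frame: x ahead of the robot, y to its left, z up, the work surface at z = 0. Lengths are in m, angles in rad, forces in N, time in s.
With the tool pointing down it reaches from about 0.35 to 0.725 m from the base axis. Payload 6 kg.
Tool frame: the origin (TCP) lies at the very end of the fingers, on their centre line; the grasp point (between the pads) lies 19 mm behind it; z points along the fingers, y is the line along which they close (so a half turn about z gives the same grasp; the last joint's range is limited). The gripper opens to 85 mm and grips with 20 to 120 N. Pads are 22 mm wide; open, the fingers measure 114 mm over their backs; the gripper's body (76 mm by 85 mm) begins 54 mm behind the grasp point. The pads swing forward as they close: fully open they stand 13 mm farther back than shut.
Start: joints at [-0.852, 0.04, 0.085, 0, -1.615, -0.334], TCP at [0.225, -0.556, 0.231] pointing down, gripper open.
Joint ranges: [-2.56, 2.56], [-1.29, 2.01], [-1.08, 1.49], [-3.29, 1.98], [-2.81, -0.18], [-2.99, 2.99]. Speed limits (rad/s): [2.57, 2.57, 3.01, 3.14, 3.14, 3.14].

### API

Orientations are given as [roll, pitch, yaw] about the fixed x, y, z axes, in that order (R = Rz(yaw) Ry(pitch) Rx(roll)).
In Python, from rig import manip gives the robot as it stands. The module is installed in compiled form; this text tells all that it offers.
- The arm moves only by the tool play_rows, never from a script. Its argument "commands" is a list of rows, each an object with "delta_pos": the shift along the tool's x, y, z in mm, a list of three; "angular": the turn, a rotation vector about the tool's x, y, z in degrees, a list of three; "fingers": the finger opening in mm, from 0 to 85.4. A call has 1 to 20 rows; each row is the pose to reach, as a shift and turn from the pose commanded when the call began, along the tool's axes at that moment; what a row does not reach only later rows make up. A row lasts 1/8 s, in which the tool goes at most 62.5 mm and 10.7 degrees, less where a joint would pass 70% of its speed; a pose out of reach is approached as far as the arm can. A call with a gripper value outside its range is refused whole. The fingers move at their own pace and stop on an object; the grip force is fixed at half the most. Time passes only in rows, so rows that repeat a pose let the fingers close. It gives the time, the measured TCP pose, the force, the opening and the grip force at its end, in the units of the state.
- manip.get_obs(): the state, without advancing time (a new reading comes with each control period).
- manip.snapshot(name): name is "scene" or "top"; returns the picture (420x560x3 uint8, red, green, blue); there is no depth.
- manip.camera_info(name): a dict with "fx", "fy", "cx", "cy" (pixels), "k1" (the pictures are not rectified: a ray, as slopes to the right and down, at radius r is drawn at 1 + k1 r^2 times it, then the intrinsics apply), "eye" and "attitude" of the camera in the world. Camera axes: x right, y up, looking along -z (the intrinsics and any distortion apply to the point x, -y, -z); pixel columns grow to the right and rows downward; lengths in m; the calibration is good to about 2 mm. A picture is of the moment at which its call begins. camera_info takes no time and is no camera call.
- manip.hand_in(): hands the job in; it is judged then, once.
The state is a dict: "clock": time; "joint_positions": joint angles; "joint_vel": joint speeds; "effort": joint torques, N m; "tool_pos": TCP position; "tcp_rot": TCP orientation; "contact_force": force on the tool from outside, world axes, zero at the start; "torque": the same for the moment, N m; "opening": finger opening in m; "finger_force": force on a finger pad.
Only numpy, scipy, OpenCV 4.12 (cv2) and the standard library are available. Lean on these libraries where they do the work, as an engineer would, in place of code of your own. Each camera call takes 0.05 s, during which the arm holds its last target. There are 200 camera calls.

### The job

The short tube at the far end of the rack has to be tacked on to the flat tab in the fixture. Stand the two longer tubes out of the way in the tray, then stand the short tube upright on the tab inside the fixture's pocket and swing the clamp arm fully over it. Then put both longer tubes back upright in the rack, each in the cell it came from.

Things in the scene. Friction and masses are not known exactly. Their poses are not given: they have to be found in the camera images.
- tube_long_mid (a point): middle of the longest tube: dark square steel tube, 29 x 29 x 120 mm, standing on end; this point is on its axis, 60 mm above its lower end. It stands in the front or the middle cell of the rack (it changes places with the middle-length tube). Own y axis along the tube (up), x and z square to its flat sides.
- tube_middle_mid (a point): middle of the middle-length tube: dark square steel tube, 29 x 29 x 85 mm, standing on end; this point is on its axis, 42.5 mm above its lower end. It stands in the middle or the front cell of the rack. Own y axis along the tube (up), x and z square to its flat sides.
- tube_short_mid (a point): middle of the shortest tube: dark square steel tube, 29 x 29 x 45 mm, standing on end; this point is on its axis, 22.5 mm above its lower end. It stands in the rack's rear cell, with its top about 7 mm below the top of the side walls. Own y axis along the tube (up), x and z square to its flat sides.
- rack: grey sheet-steel channel rack fixed to the table, 144 (own x) x 87 mm; origin at the centre of its underside, z up. Three cells in a row, centres at x = -44 (front), 0, +44 mm (rear); each 41 x 41 mm inside, floor 4 mm above the table, end and dividing lips 3 mm thick, tops at 14 mm. Long side walls at y = -22 and +22 mm (4.4 mm thick at the hem), tops at 56 mm: the short tube can only be gripped along x.
- tray: shallow bright metal tray fixed to the table, 150 (own x) x 110 (own y) mm, floor 2.5 mm thick, rim 19 mm above the table; origin at the centre of its underside, z up. The side area for the two longer tubes; both fit standing well apart.
- fixture: dark steel tacking fixture fixed to the table, base 135 (own x) x 136 x 12 mm; origin on its underside below the pocket's centre, z up. A flat tab 38 x 90 x 10 mm is fixed in it (long along y), its top 22 mm above the table: there stands the tube, in a pocket 41 x 41 mm, square to the axes, between two rails and two toes (tops at 31 mm). Clamp post 58 mm from the pocket's centre along +x.
- clamp (a joint): swing clamp arm of the fixture, rad: 0 = at its stop over the pocket, pointing along the fixture's -x; grows as it swings level towards +y; 1.6 to 1.9 at the start, stop at 2.1. Vertical hinge axis at x = +58, y = 0 mm of the fixture. Light friction (1.4 N at the knob), stays where left. Bar 22 mm wide, its top 89 mm above the table; its rubber pad passes 3 mm over a seated short tube.
- clamp_knob (a point): point on the axis of the black round knob at the free end of the clamp arm, 88 mm from the hinge axis and 105 mm above the table, the height to grip; the knob is 21 mm in diameter and its top is 121 mm above the table.

How it is judged:
By the outcome, as a careful person would: the job done as asked, in the order asked, and still so for the second after the job is handed in, with the robot touching nothing.
It also fails if it takes over 144 s, if anything falls off the work surface, if the arm or the gripper's body presses on something with over 40 N, if the wrist force passes 120 N, or if a joint passes its speed limit or range.

## Working session

There is one attempt and no reset: what is moved stays moved. The work goes in short steps, Python scripts to look and compute and a tool call to move; the robot and the scene stay as the last step left them, time stands still between calls to the robot, and variables do not carry over. Pictures are saved under pics/ and viewed, at most 14 in all, crops included, and the job is handed in when it is done.

Besides the shell and the picture viewer there is one more tool, called after "Emit:" as name(argument=value, ...), one argument or row to a line, values as JSON. play_rows: Moves the arm, as the interface text tells. Its arguments: {"type":"object","properties":{"commands":{"type":"array"}},"required":["commands"]}

```bash
mkdir -p pics; python3 - <<'E'
from rig import manip
import cv2
for n in("scene","top"):
    cv2.imwrite(f"pics/{n}0.png",cv2.resize(manip.snapshot(n)[:,:,::-1],(800,600),interpolation=cv2.INTER_CUBIC)); print(manip.camera_info(n))
print(manip.get_obs())
E
```

```text
{'fx': 386.7621272280343, 'fy': 386.7621272280343, 'cx': 284.14529114916826, 'cy': 216.87230694868546, 'k1': -0.023671655318868643, 'eye': array([0.24034448, 0.62288871, 0.81900376]), 'attitude': array([ 0.75178365, -0.00721096, -2.74099981])}
{'fx': 383.81078688206713, 'fy': 383.81078688206713, 'cx': 282.9089267320642, 'cy': 207.3440613033066, 'k1': -0.06767115268195487, 'eye': array([0.29477068, 0.01891227, 1.07479879]), 'attitude': array([ 0.20959141, -0.00457666, -1.71308314])}
{'clock': 0.1, 'joint_positions': array([-8.52333933e-01,  4.07608445e-02,  8.39240347e-02, -3.79888375e-04,
       -1.61548512e+00, -3.33684704e-01]), 'joint_vel': array([-0.00015004,  0.00046531,  0.00156017,  0.00010866, -0.00096951,
       -0.00044027]), 'effort': array([-3.99073804e-03, -3.69345295e+01,  3.48283303e+01,  6.95174038e+00,
       -4.53029381e-03,  3.76126309e-06]), 'tool_pos': array([ 0.22515922, -0.55584463,  0.23038648]), 'tcp_rot': array([ 3.14002690e+00, -1.41074386e-04, -2.75679817e+00]), 'contact_force': array([-1.2463401 ,  0.14709722, -0.13487193]), 'torque': array([-0.00385721,  0.04668443,  0.01338926]), 'finger_force': 0.0, 'opening': 0.08555506195982684}
```

View pics/scene0.png

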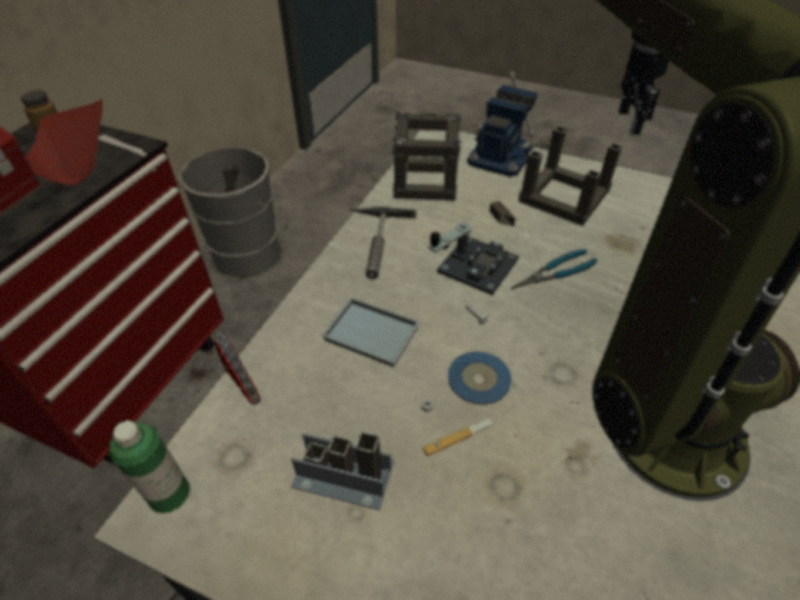

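View pics/top0.png

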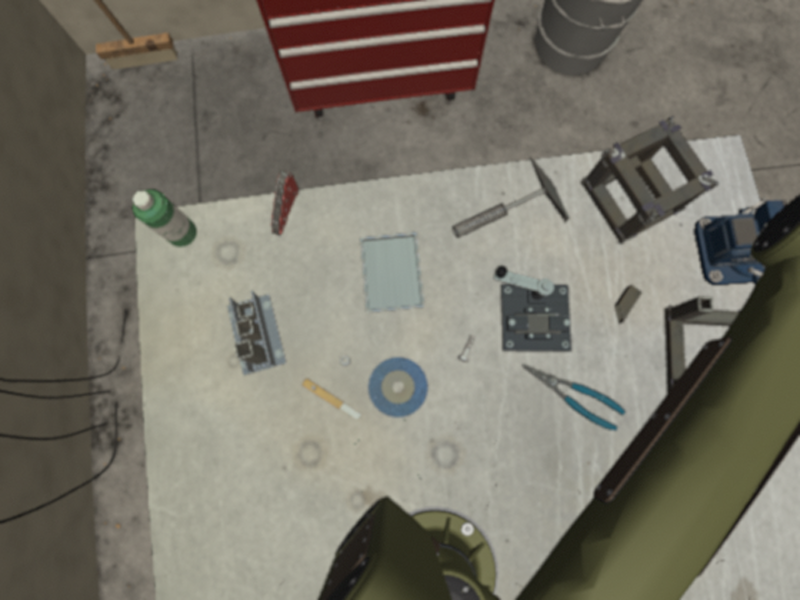

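```bash
cat > h.py <<'E'
import numpy as np, cv2
from rig import manip
from scipy.spatial.transform import Rotation as R
def proj(n,P):
    c=manip.camera_info(n); A=R.from_euler('xyz',c['attitude']).as_matrix()
    q=(np.atleast_2d(P)-c['eye'])@A; s=np.c_[q[:,0]/-q[:,2],-q[:,1]/-q[:,2]]
    s=s*(1+c['k1']*(s**2).sum(1,keepdims=True)); return s*[c['fx'],c['fy']]+[c['cx'],c['cy']]
def ray(n,uv,z):
    c=manip.camera_info(n); A=R.from_euler('xyz',c['attitude']).as_matrix()
    d=(np.array(uv,float)-[c['cx'],c['cy']])/[c['fx'],c['fy']]; s=d.copy()
    for _ in range(20): s=d/(1+c['k1']*(s**2).sum())
    w=A@np.array([s[0],-s[1],-1]); e=c['eye']; return e+w*(z-e[2])/w[2]
def crops(name,lst,path,im=None):
    # lst: (x0,y0,w,h,scale), placed side by side
    im=manip.snapshot(name) if im is None else im
    o=[]
    for x,y,w,h,s in lst:
        c=cv2.resize(im[y:y+h,x:x+w,::-1],None,fx=s,fy=s,interpolation=cv2.INTER_CUBIC)
        c=cv2.convertScaleAbs(c,alpha=1.5)
        for k in range(0,w,10): cv2.putText(c,str(x+k),(k*s,8),0,.3,(0,255,255),1); c[10:14,k*s]=(0,255,255)
        for k in range(10,h,10): cv2.putText(c,str(y+k),(0,k*s),0,.3,(0,255,255),1); c[k*s,20:26]=(0,255,255)
        o.append(c)
    H=max(c.shape[0] for c in o)
    cv2.imwrite(path,np.hstack([np.pad(c,((0,H-c.shape[0]),(0,4),(0,0))) for c in o]))
E
python3 - <<'E'
from h import *
crops("top",[(152,196,54,74,8),(340,178,70,74,5)],"pics/topc.png")
crops("scene",[(200,295,80,65,5),(296,150,72,62,5)],"pics/scenec.png")
print(proj("top",manip.get_obs()['tool_pos']),proj("scene",manip.get_obs()['tool_pos']))
E
```

```text
[[539.20991346 280.3614077 ]] [[438.37569865  90.54706279]]
```

View pics/topc.png

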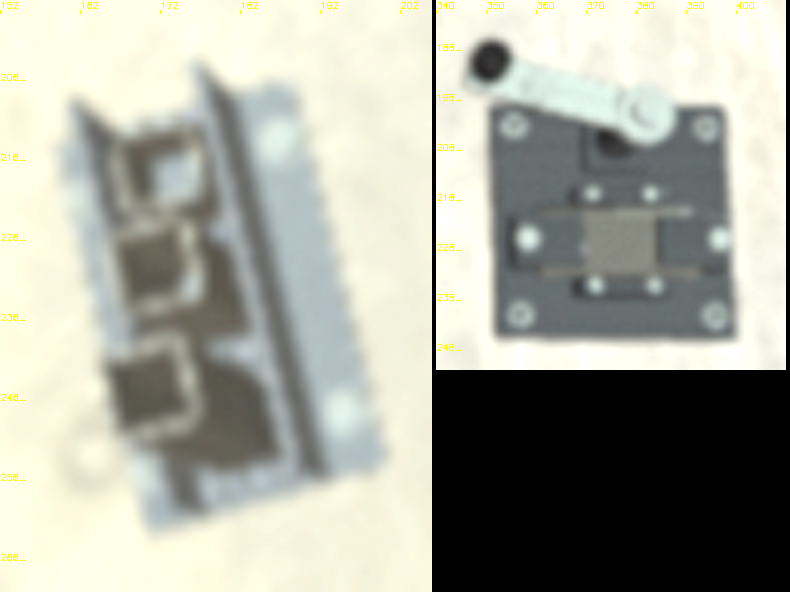

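View pics/scenec.png

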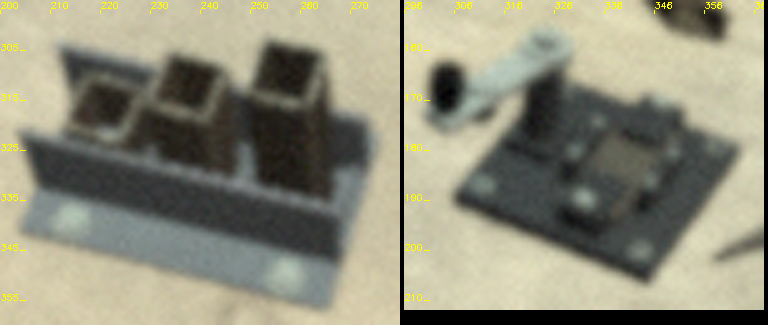

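```bash
cat > fit.py <<'E'
from h import *
from scipy.optimize import least_squares as LS
def C(p,x0,y0,s): return (np.array(p,float)+.5)/s-.5+[x0,y0]
def W(L,p): 
    c,s=np.cos(p[2]),np.sin(p[2]); L=np.atleast_2d(np.array(L,float))
    return np.c_[p[0]+c*L[:,0]-s*L[:,1],p[1]+s*L[:,0]+c*L[:,1],L[:,2]]
def fit(name,obs,p0,off=False):
    def f(p,full=False):
        r=[]
        for cam,L,uv in obs:
            L=np.array(L,float)
            if off and L[2]<.013: L[0]+=p[3]
            r.append(proj(cam,W(L,p))[0]-uv)
        return np.array(r) if full else np.ravel(r)
    s=LS(f,p0,loss='soft_l1'); print(name,s.x.round(4),'res',f(s.x,True).round(1).tolist()); return s.x
T=lambda a:C(a,152,196,8); S=lambda a:C(a,200,295,5)
a,b=.072,.0435
def tri(n,t,s,z):
    q=LS(lambda p:np.r_[proj("top",p)[0]-t,proj("scene",p)[0]-s],[.5,.3,z]).x
    print(n,'tri',q.round(4),'top',ray("top",t,z).round(4),'scene',ray("scene",s,z).round(4))
tri('long',T((152,388)),S((288,76)),.124);tri('mid',T((160,264)),S((190,88)),.089);tri('short',T((160,175)),S((107,106)),.049)
fit('rack',[("top",(a,-b,0),T((293,80))),("top",(-a,-b,0),T((385,460))),("top",(-a,b,0),T((150,530))),("top",(a,b,0),T((58,148))),
 ("scene",(a,b,0),S((20,232))),("scene",(-a,b,0),S((328,308))),("scene",(a,.022,.056),S((25,132))),("scene",(-a,.022,.056),S((342,213)))],[.5,.3,.2])
T=lambda a:C(a,340,178,5); S=lambda a:C(a,296,150,5)
tri('knob',T((55,61)),S((43,88)),.112); print(ray("top",T((55,61)),.121),ray("scene",S((43,88)),.107))
print('hinge',ray("top",T((648-436,113)),.095))
a,b=.0675,.068
fx=fit('fixture',[("top",(a,b,.012),T((54,107))),("top",(a,-b,.012),T((288,107))),("top",(-a,-b,.012),T((301,338))),("top",(-a,b,.012),T((59,338))),
 ("scene",(a,b,.006),S((52,200))),("scene",(-a,b,.006),S((244,275))),("scene",(-a,-b,.012),S((334,150))),
 ("top",(0,0,.022),T((184,242)))],[.5,-.1,0,.01],True)
D=lambda a:(np.array(a,float)+.5)*.7-.5
a,b=.075,.055
fit('tray',[("top",(a,b,.019),D((362,237))),("top",(a,-b,.019),D((415,234))),("top",(-a,-b,.019),D((422,306))),("top",(-a,b,.019),D((367,311))),
 ("scene",(a,b,.019),D((325,335))),("scene",(a,-b,.019),D((350,300))),("scene",(-a,-b,.019),D((417,325))),("scene",(-a,b,.019),D((392,363)))],[.5,.1,0])
E
python3 fit.py
```

```text
long tri [0.4409 0.2776 0.12  ] top [0.4411 0.2767 0.124 ] scene [0.4391 0.2795 0.124 ]
mid tri [0.4868 0.2813 0.084 ] top [0.4866 0.2802 0.089 ] scene [0.4845 0.2836 0.089 ]
short tri [0.5258 0.288  0.0508] top [0.525  0.2882 0.049 ] scene [0.5273 0.2873 0.049 ]
rack [0.4861 0.2828 0.1495] res [[-0.0, 0.1], [0.7, 0.7], [0.1, 0.8], [0.1, 0.1], [-0.2, 0.2], [0.2, 0.9], [-1.2, -0.5], [-0.5, -0.8]]
knob tri [ 0.5196 -0.1968  0.1049] top [ 0.5182 -0.1952  0.112 ] scene [ 0.5165 -0.1887  0.112 ]
[ 0.51615006 -0.19320525  0.121     ] [ 0.51844723 -0.19442865  0.107     ]
hinge [ 0.4827206  -0.27637989  0.095     ]
fixture [ 0.4265 -0.267  -0.1491  0.0141] res [[-0.2, -0.8], [0.1, -0.4], [0.1, 0.4], [0.2, 0.2], [-0.9, -0.2], [0.4, 1.2], [1.1, -1.1], [-0.5, 0.0]]
tray [ 0.5703  0.0026 -0.0567] res [[-1.2, 0.6], [-0.3, -0.3], [-0.4, 0.1], [-1.1, -0.1], [-1.8, -0.5], [1.0, -1.8], [1.0, -2.1], [0.4, -0.5]]
```

```bash
cat > mv.py <<'E'
from h import *
import sys
def plan(*tg):
    """targets: x,y,z in mm, yaw in rad"""
    o=manip.get_obs(); R0=R.from_euler('xyz',o['tcp_rot'])
    print('t',o['clock'].__round__(1),'at',(o['tool_pos']*1e3).round(1),'rpy',o['tcp_rot'].round(3),'j',o['joint_positions'].round(2),'open',round(o['opening']*1e3,1),'F',o['contact_force'].round(1))
    for x,y,z,w in tg:
        d=R0.inv().apply(np.array([x,y,z])-o['tool_pos']*1e3)
        a=np.degrees((R0.inv()*R.from_euler('xyz',[np.pi,0,w])).as_rotvec())
        print((x,y,z,w),'->',d.round(1),a.round(1))
if __name__=='__main__': plan(*eval('['+sys.argv[1]+']'))
E
python3 mv.py '(450,-200,235,-2.992),(441,277,235,-2.992),(441,277,150,-2.992),(441,277,70,-2.992)'
```

```text
t 0.2 at [ 225.2 -555.9  230.6] rpy [ 3.14  -0.    -2.757] j [-0.85  0.04  0.08 -0.   -1.62 -0.33] open 85.2 F [0.1 0.4 0.5]
(450, -200, 235, -2.992) -> [-342.   245.5   -4.1] [ 0.1 -0.  13.5]
(441, 277, 235, -2.992) -> [-512.7  691.    -3.6] [ 0.1 -0.  13.5]
(441, 277, 150, -2.992) -> [-512.7  690.9   81.4] [ 0.1 -0.  13.5]
(441, 277, 70, -2.992) -> [-512.7  690.8  161.4] [ 0.1 -0.  13.5]
```

Emit:
play_rows(
  commands=[
    {"delta_pos": [-342,245,-4],"angular": [0,0,6],"fingers": 85},
    {"delta_pos": [-342,245,-4],"angular": [0,0,13.5],"fingers": 85},
    {"delta_pos": [-342,245,-4],"angular": [0,0,13.5],"fingers": 85},
    {"delta_pos": [-342,245,-4],"angular": [0,0,13.5],"fingers": 85},
    {"delta_pos": [-342,245,-4],"angular": [0,0,13.5],"fingers": 85},
    {"delta_pos": [-342,245,-4],"angular": [0,0,13.5],"fingers": 85},
    {"delta_pos": [-342,245,-4],"angular": [0,0,13.5],"fingers": 85},
    {"delta_pos": [-513,691,-4],"angular": [0,0,13.5],"fingers": 85},
    {"delta_pos": [-513,691,-4],"angular": [0,0,13.5],"fingers": 85},
    {"delta_pos": [-513,691,-4],"angular": [0,0,13.5],"fingers": 85},
    {"delta_pos": [-513,691,-4],"angular": [0,0,13.5],"fingers": 85},
    {"delta_pos": [-513,691,-4],"angular": [0,0,13.5],"fingers": 85},
    {"delta_pos": [-513,691,-4],"angular": [0,0,13.5],"fingers": 85},
    {"delta_pos": [-513,691,-4],"angular": [0,0,13.5],"fingers": 85},
    {"delta_pos": [-513,691,-4],"angular": [0,0,13.5],"fingers": 85},
    {"delta_pos": [-513,691,-4],"angular": [0,0,13.5],"fingers": 85},
    {"delta_pos": [-513,691,-4],"angular": [0,0,13.5],"fingers": 85},
    {"delta_pos": [-513,691,-4],"angular": [0,0,13.5],"fingers": 85},
  ],
)

```text
clock: 2.45
tool_pos: [0.4416, 0.2761, 0.2357]
tcp_rot: [3.141, 0.0, -2.994]
contact_force: [-0.1, 0.3, 0.8]
opening: 0.0852
finger_force: 0.0
```

```bash
python3 mv.py '(441,277,150,-2.992),(441,277,70,-2.992)'; python3 -c "
from h import *
crops('scene',[(180,230,130,120,5)],'pics/s1.png')"
```

```text
t 2.5 at [441.6 276.1 235.7] rpy [ 3.141  0.    -2.994] j [ 0.95 -0.17 -0.11  0.   -1.63 -2.37] open 85.2 F [-0.1  0.3  0.8]
(441, 277, 150, -2.992) -> [ 0.5  1.  85.7] [ 0.   0.  -0.1]
(441, 277, 70, -2.992) -> [  0.5   0.9 165.7] [ 0.   0.  -0.1]
```

View pics/s1.png

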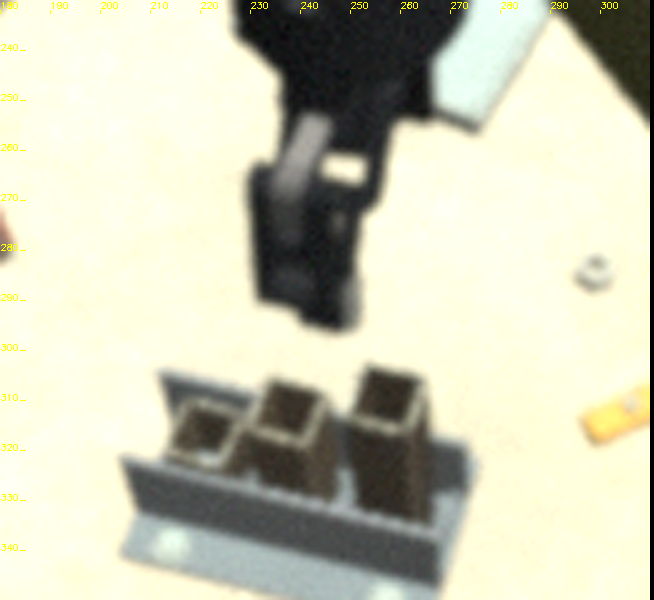

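Emit:
play_rows(
  commands=[
    {"delta_pos": [0.5,1,45],"angular": [0,0,0],"fingers": 85},
    {"delta_pos": [0.5,1,85],"angular": [0,0,0],"fingers": 85},
    {"delta_pos": [0.5,1,110],"angular": [0,0,0],"fingers": 85},
    {"delta_pos": [0.5,1,135],"angular": [0,0,0],"fingers": 85},
    {"delta_pos": [0.5,1,155],"angular": [0,0,0],"fingers": 85},
    {"delta_pos": [0.5,1,166],"angular": [0,0,0],"fingers": 85},
    {"delta_pos": [0.5,1,166],"angular": [0,0,0],"fingers": 60},
    {"delta_pos": [0.5,1,166],"angular": [0,0,0],"fingers": 40},
    {"delta_pos": [0.5,1,166],"angular": [0,0,0],"fingers": 20},
    {"delta_pos": [0.5,1,166],"angular": [0,0,0],"fingers": 20},
    {"delta_pos": [0.5,1,166],"angular": [0,0,0],"fingers": 20},
    {"delta_pos": [0.5,1,166],"angular": [0,0,0],"fingers": 20},
    {"delta_pos": [0.5,1,166],"angular": [0,0,0],"fingers": 20},
  ],
)

```text
clock: 4.12
tool_pos: [0.4411, 0.2782, 0.0703]
tcp_rot: [3.141, 0.001, -2.992]
contact_force: [-0.2, -0.6, 5.7]
opening: 0.028
finger_force: 59.4
```

```bash
python3 mv.py '(441,277,90,-2.992),(441,277,195,-2.992),(530,5,195,-2.992),(530,5,90,-2.992),(530,5,69,-2.992)'
```

```text
t 4.1 at [441.1 278.2  70.3] rpy [ 3.141e+00  1.000e-03 -2.992e+00] j [ 0.95 -0.13 -0.38  0.   -1.33 -2.37] open 28.0 F [-0.2 -0.6  5.7]
(441, 277, 90, -2.992) -> [  0.3  -1.2 -19.7] [ 0.   0.1 -0. ]
(441, 277, 195, -2.992) -> [ 1.000e-01 -1.100e+00 -1.247e+02] [ 0.   0.1 -0. ]
(530, 5, 195, -2.992) -> [ -47.4 -283.3 -124.8] [ 0.   0.1 -0. ]
(530, 5, 90, -2.992) -> [ -47.2 -283.4  -19.8] [ 0.   0.1 -0. ]
(530, 5, 69, -2.992) -> [ -47.2 -283.4    1.2] [ 0.   0.1 -0. ]
```

Emit:
play_rows(
  commands=[
    {"delta_pos": [0,0,-15],"angular": [0,0,0],"fingers": 20},
    {"delta_pos": [0,0,-50],"angular": [0,0,0],"fingers": 20},
    {"delta_pos": [0,0,-90],"angular": [0,0,0],"fingers": 20},
    {"delta_pos": [0,0,-125],"angular": [0,0,0],"fingers": 20},
    {"delta_pos": [-5,-30,-125],"angular": [0,0,0],"fingers": 20},
    {"delta_pos": [-13,-80,-125],"angular": [0,0,0],"fingers": 20},
    {"delta_pos": [-22,-130,-125],"angular": [0,0,0],"fingers": 20},
    {"delta_pos": [-30,-180,-125],"angular": [0,0,0],"fingers": 20},
    {"delta_pos": [-38,-230,-125],"angular": [0,0,0],"fingers": 20},
    {"delta_pos": [-45,-265,-125],"angular": [0,0,0],"fingers": 20},
    {"delta_pos": [-47,-283,-110],"angular": [0,0,0],"fingers": 20},
    {"delta_pos": [-47,-283,-70],"angular": [0,0,0],"fingers": 20},
    {"delta_pos": [-47,-283,-40],"angular": [0,0,0],"fingers": 20},
    {"delta_pos": [-47,-283,-20],"angular": [0,0,0],"fingers": 20},
    {"delta_pos": [-47,-283,-10],"angular": [0,0,0],"fingers": 20},
    {"delta_pos": [-47,-283,-4],"angular": [0,0,0],"fingers": 20},
    {"delta_pos": [-47,-283,-1],"angular": [0,0,0],"fingers": 20},
    {"delta_pos": [-47,-283,1],"angular": [0,0,0],"fingers": 20},
    {"delta_pos": [-47,-283,1],"angular": [0,0,0],"fingers": 20},
  ],
)

```text
clock: 6.5
tool_pos: [0.5296, 0.0051, 0.0689]
tcp_rot: [3.141, 0.001, -2.992]
contact_force: [-0.3, -0.2, -1.4]
opening: 0.0278
finger_force: 59.6
```

```bash
python3 mv.py '(530,5,69,-2.992),(530,5,200,-2.992),(486,281,200,-2.992),(486,281,62,-2.992)'
```

```text
t 6.5 at [529.6   5.1  68.9] rpy [ 3.141e+00  1.000e-03 -2.992e+00] j [ 0.39 -0.11 -0.36  0.   -1.32 -1.81] open 27.8 F [-0.3 -0.2 -1.4]
(530, 5, 69, -2.992) -> [-0.4 -0.2 -0.1] [ 0.   0.1 -0. ]
(530, 5, 200, -2.992) -> [-5.000e-01 -1.000e-01 -1.311e+02] [ 0.   0.1 -0. ]
(486, 281, 200, -2.992) -> [   1.9  279.3 -131.1] [ 0.   0.1 -0. ]
(486, 281, 62, -2.992) -> [  2.1 279.3   6.9] [ 0.   0.1 -0. ]
```

Emit:
play_rows(
  commands=[
    {"delta_pos": [0,0,0.7],"angular": [0,0,0],"fingers": 20},
    {"delta_pos": [0,0,0.7],"angular": [0,0,0],"fingers": 20},
  ],
)

```text
clock: 6.75
tool_pos: [0.5297, 0.0051, 0.0688]
tcp_rot: [-3.142, 0.001, -2.992]
contact_force: [-1.5, 1.0, 4.7]
opening: 0.0283
finger_force: 60.4
```

Emit:
play_rows(
  commands=[
    {"delta_pos": [0,0,0],"angular": [0,0,0],"fingers": 45},
    {"delta_pos": [0,0,0],"angular": [0,0,0],"fingers": 70},
    {"delta_pos": [0,0,0],"angular": [0,0,0],"fingers": 85},
    {"delta_pos": [0,0,-10],"angular": [0,0,0],"fingers": 85},
    {"delta_pos": [0,0,-50],"angular": [0,0,0],"fingers": 85},
    {"delta_pos": [0,0,-105],"angular": [0,0,0],"fingers": 85},
    {"delta_pos": [0,0,-131],"angular": [0,0,0],"fingers": 85},
    {"delta_pos": [0.5,60,-131],"angular": [0,0,0],"fingers": 85},
    {"delta_pos": [1,120,-131],"angular": [0,0,0],"fingers": 85},
    {"delta_pos": [1.5,180,-131],"angular": [0,0,0],"fingers": 85},
    {"delta_pos": [2,235,-131],"angular": [0,0,0],"fingers": 85},
    {"delta_pos": [2,279,-131],"angular": [0,0,0],"fingers": 85},
    {"delta_pos": [2,279,-90],"angular": [0,0,0],"fingers": 85},
    {"delta_pos": [2,279,-50],"angular": [0,0,0],"fingers": 85},
    {"delta_pos": [2,279,-20],"angular": [0,0,0],"fingers": 85},
    {"delta_pos": [2,279,0],"angular": [0,0,0],"fingers": 85},
    {"delta_pos": [2,279,8],"angular": [0,0,0],"fingers": 85},
    {"delta_pos": [2,279,8],"angular": [0,0,0],"fingers": 60},
    {"delta_pos": [2,279,8],"angular": [0,0,0],"fingers": 40},
    {"delta_pos": [2,279,8],"angular": [0,0,0],"fingers": 20},
  ],
)

```text
clock: 9.25
tool_pos: [0.4862, 0.281, 0.0607]
tcp_rot: [3.141, 0.001, -2.992]
contact_force: [-0.2, -0.2, 1.8]
opening: 0.0318
finger_force: 1.0
```

Emit:
play_rows(
  commands=[
    {"delta_pos": [0,0,0],"angular": [0,0,0],"fingers": 20},
    {"delta_pos": [0,0,0],"angular": [0,0,0],"fingers": 20},
    {"delta_pos": [0,0,0],"angular": [0,0,0],"fingers": 20},
    {"delta_pos": [0,0,0],"angular": [0,0,0],"fingers": 20},
  ],
)

```text
clock: 9.75
tool_pos: [0.4862, 0.2809, 0.0606]
tcp_rot: [3.141, 0.001, -2.992]
contact_force: [-1.5, 1.4, 5.2]
opening: 0.0277
finger_force: 60.0
```

```bash
python3 mv.py '(486,281,160,-2.992),(612,0,200,-2.992),(612,0,60,-2.992)'; python3 -c "
from h import *
crops('scene',[(200,180,110,160,4)],'pics/s2.png')"
```

```text
t 9.8 at [486.2 280.9  60.6] rpy [ 3.141e+00  1.000e-03 -2.992e+00] j [ 0.88 -0.02 -0.28  0.   -1.3  -2.3 ] open 27.7 F [-1.5  1.4  5.2]
(486, 281, 160, -2.992) -> [  0.    0.2 -99.4] [ 0.   0.1 -0. ]
(612, 0, 200, -2.992) -> [ -82.8 -296.4 -139.5] [ 0.   0.1 -0. ]
(612, 0, 60, -2.992) -> [ -82.6 -296.5    0.5] [ 0.   0.1 -0. ]
```

View pics/s2.png

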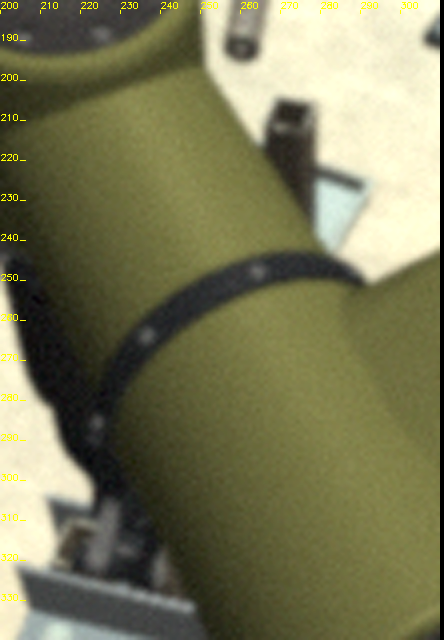

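Emit:
play_rows(
  commands=[
    {"delta_pos": [0,0,-15],"angular": [0,0,0],"fingers": 20},
    {"delta_pos": [0,0,-50],"angular": [0,0,0],"fingers": 20},
    {"delta_pos": [0,0,-100],"angular": [0,0,0],"fingers": 20},
    {"delta_pos": [0,0,-140],"angular": [0,0,0],"fingers": 20},
    {"delta_pos": [-10,-35,-140],"angular": [0,0,0],"fingers": 20},
    {"delta_pos": [-24,-85,-140],"angular": [0,0,0],"fingers": 20},
    {"delta_pos": [-38,-135,-140],"angular": [0,0,0],"fingers": 20},
    {"delta_pos": [-52,-185,-140],"angular": [0,0,0],"fingers": 20},
    {"delta_pos": [-66,-235,-140],"angular": [0,0,0],"fingers": 20},
    {"delta_pos": [-78,-277,-140],"angular": [0,0,0],"fingers": 20},
    {"delta_pos": [-83,-296,-130],"angular": [0,0,0],"fingers": 20},
    {"delta_pos": [-83,-296,-90],"angular": [0,0,0],"fingers": 20},
    {"delta_pos": [-83,-296,-50],"angular": [0,0,0],"fingers": 20},
    {"delta_pos": [-83,-296,-25],"angular": [0,0,0],"fingers": 20},
    {"delta_pos": [-83,-296,-10],"angular": [0,0,0],"fingers": 20},
    {"delta_pos": [-83,-296,-4],"angular": [0,0,0],"fingers": 20},
    {"delta_pos": [-83,-296,0],"angular": [0,0,0],"fingers": 20},
    {"delta_pos": [-83,-296,2],"angular": [0,0,0],"fingers": 20},
    {"delta_pos": [-83,-296,2],"angular": [0,0,0],"fingers": 20},
  ],
)

```text
clock: 12.18
tool_pos: [0.6125, 0.0004, 0.0591]
tcp_rot: [3.142, 0.002, -2.992]
contact_force: [-1.9, 1.6, 3.6]
opening: 0.0277
finger_force: 59.9
```

```bash
python3 mv.py '(612,0,200,-2.992),(528,288,200,-1.421),(528,288,20,-1.421)'
```

```text
t 12.2 at [6.125e+02 4.000e-01 5.910e+01] rpy [ 3.142e+00  2.000e-03 -2.992e+00] j [ 0.33  0.12 -0.15  0.   -1.3  -1.75] open 27.7 F [-1.9  1.6  3.6]
(612, 0, 200, -2.992) -> [   0.3   -0.3 -140.9] [ 0.   0.1 -0. ]
(528, 288, 200, -1.421) -> [  40.5  297.  -140.9] [ -0.1   0.1 -90. ]
(528, 288, 20, -1.421) -> [ 40.8 297.   39.1] [ -0.1   0.1 -90. ]
```

Emit:
play_rows(
  commands=[
    {"delta_pos": [0,0,0],"angular": [0,0,0],"fingers": 45},
    {"delta_pos": [0,0,0],"angular": [0,0,0],"fingers": 60},
    {"delta_pos": [0,0,0],"angular": [0,0,0],"fingers": 65},
    {"delta_pos": [0,0,-10],"angular": [0,0,0],"fingers": 65},
    {"delta_pos": [0,0,-50],"angular": [0,0,0],"fingers": 65},
    {"delta_pos": [0,0,-105],"angular": [0,0,0],"fingers": 65},
    {"delta_pos": [0,0,-141],"angular": [0,0,0],"fingers": 65},
    {"delta_pos": [8,55,-141],"angular": [0,0,-10],"fingers": 65},
    {"delta_pos": [16,110,-141],"angular": [0,0,-20],"fingers": 65},
    {"delta_pos": [24,165,-141],"angular": [0,0,-30],"fingers": 65},
    {"delta_pos": [32,220,-141],"angular": [0,0,-40],"fingers": 65},
    {"delta_pos": [37,265,-141],"angular": [0,0,-50],"fingers": 65},
    {"delta_pos": [40.5,297,-141],"angular": [0,0,-60],"fingers": 65},
    {"delta_pos": [40.5,297,-141],"angular": [0,0,-70],"fingers": 65},
    {"delta_pos": [40.5,297,-141],"angular": [0,0,-80],"fingers": 65},
    {"delta_pos": [40.5,297,-120],"angular": [0,0,-90],"fingers": 65},
    {"delta_pos": [40.5,297,-80],"angular": [0,0,-90],"fingers": 65},
    {"delta_pos": [40.5,297,-60],"angular": [0,0,-90],"fingers": 65},
    {"delta_pos": [40.5,297,-60],"angular": [0,0,-90],"fingers": 65},
  ],
)

```text
clock: 14.55
tool_pos: [0.5272, 0.2874, 0.1166]
tcp_rot: [3.14, -0.002, -1.422]
contact_force: [-0.9, 0.4, 0.8]
opening: 0.0645
finger_force: 0.0
```

```bash
python3 mv.py '(528,288,60,-1.421),(528,288,21,-1.421)'; python3 -c "
from h import *
crops('scene',[(190,200,150,150,4)],'pics/s3.png')"
```

```text
t 14.6 at [527.2 287.4 116.6] rpy [ 3.140e+00 -2.000e-03 -1.422e+00] j [ 0.83  0.06 -0.1  -0.   -1.41 -0.68] open 64.5 F [-0.9  0.4  0.8]
(528, 288, 60, -1.421) -> [-0.6 -1.  56.6] [ 0.1 -0.1 -0. ]
(528, 288, 21, -1.421) -> [-0.7 -1.1 95.6] [ 0.1 -0.1 -0. ]
```

View pics/s3.png

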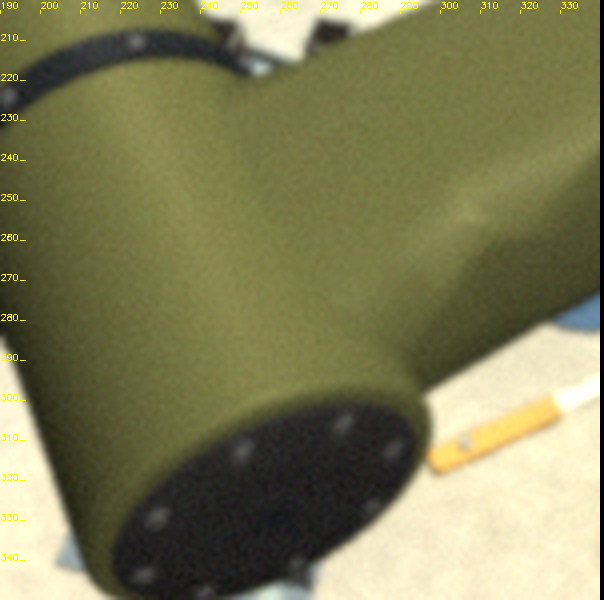

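Emit:
play_rows(
  commands=[
    {"delta_pos": [-0.7,-1,30],"angular": [0,0,0],"fingers": 65},
    {"delta_pos": [-0.7,-1,50],"angular": [0,0,0],"fingers": 65},
    {"delta_pos": [-0.7,-1,60],"angular": [0,0,0],"fingers": 65},
    {"delta_pos": [-0.7,-1,70],"angular": [0,0,0],"fingers": 65},
    {"delta_pos": [-0.7,-1,75],"angular": [0,0,0],"fingers": 65},
  ],
)

```text
clock: 15.22
tool_pos: [0.5287, 0.2888, 0.0425]
tcp_rot: [-3.141, 0.0, -1.422]
contact_force: [-0.0, 0.1, 0.9]
opening: 0.0652
finger_force: 0.0
```

Emit:
play_rows(
  commands=[
    {"delta_pos": [0,0,6],"angular": [0,0,0],"fingers": 65},
    {"delta_pos": [0,0,12],"angular": [0,0,0],"fingers": 65},
    {"delta_pos": [0,0,18],"angular": [0,0,0],"fingers": 65},
    {"delta_pos": [0,0,20.5],"angular": [0,0,0],"fingers": 65},
    {"delta_pos": [0,0,20.5],"angular": [0,0,0],"fingers": 65},
  ],
)

```text
clock: 15.85
tool_pos: [0.5285, 0.2887, 0.0219]
tcp_rot: [3.141, -0.0, -1.422]
contact_force: [-0.1, -0.3, 1.1]
opening: 0.0647
finger_force: 0.0
```

Emit:
play_rows(
  commands=[
    {"delta_pos": [0,0,0],"angular": [0,0,0],"fingers": 45},
    {"delta_pos": [0,0,0],"angular": [0,0,0],"fingers": 34},
    {"delta_pos": [0,0,0],"angular": [0,0,0],"fingers": 28},
    {"delta_pos": [0,0,0],"angular": [0,0,0],"fingers": 20},
    {"delta_pos": [0,0,0],"angular": [0,0,0],"fingers": 20},
    {"delta_pos": [0,0,0],"angular": [0,0,0],"fingers": 20},
    {"delta_pos": [0,0,0],"angular": [0,0,0],"fingers": 20},
  ],
)

```text
clock: 16.73
tool_pos: [0.5288, 0.2889, 0.0226]
tcp_rot: [-3.141, 0.0, -1.421]
contact_force: [-0.3, -0.0, 4.0]
opening: 0.0278
finger_force: 59.4
```

```bash
python3 mv.py '(529,289,200,-1.421),(427,-267,200,-.149),(427,-267,60,-.149),(427,-267,41,-.149)'
```

```text
t 16.7 at [528.8 288.9  22.6] rpy [-3.141  0.    -1.421] j [ 0.83  0.12 -0.21  0.   -1.23 -0.68] open 27.8 F [-0.3 -0.   4. ]
(529, 289, 200, -1.421) -> [-1.000e-01 -3.000e-01 -1.774e+02] [-0.  0. -0.]
(427, -267, 200, -0.149) -> [ 534.5  183.2 -177.7] [ -0.   -0.  -72.9]
(427, -267, 60, -0.149) -> [534.6 183.3 -37.7] [ -0.   -0.  -72.9]
(427, -267, 41, -0.149) -> [534.6 183.4 -18.7] [ -0.   -0.  -72.9]
```

Emit:
play_rows(
  commands=[
    {"delta_pos": [0,0,-15],"angular": [0,0,0],"fingers": 20},
    {"delta_pos": [0,0,-50],"angular": [0,0,0],"fingers": 20},
    {"delta_pos": [0,0,-100],"angular": [0,0,0],"fingers": 20},
    {"delta_pos": [0,0,-150],"angular": [0,0,0],"fingers": 20},
    {"delta_pos": [0,0,-178],"angular": [0,0,0],"fingers": 20},
    {"delta_pos": [38,13,-178],"angular": [0,0,0],"fingers": 20},
    {"delta_pos": [88,30,-178],"angular": [0,0,-8],"fingers": 20},
    {"delta_pos": [138,47,-178],"angular": [0,0,-16],"fingers": 20},
    {"delta_pos": [188,64,-178],"angular": [0,0,-24],"fingers": 20},
    {"delta_pos": [238,82,-178],"angular": [0,0,-32],"fingers": 20},
    {"delta_pos": [288,99,-178],"angular": [0,0,-40],"fingers": 20},
    {"delta_pos": [338,116,-178],"angular": [0,0,-48],"fingers": 20},
    {"delta_pos": [388,133,-178],"angular": [0,0,-56],"fingers": 20},
    {"delta_pos": [438,150,-178],"angular": [0,0,-64],"fingers": 20},
    {"delta_pos": [488,167,-178],"angular": [0,0,-70],"fingers": 20},
    {"delta_pos": [520,178,-178],"angular": [0,0,-73],"fingers": 20},
    {"delta_pos": [534.5,183,-178],"angular": [0,0,-73],"fingers": 20},
    {"delta_pos": [534.5,183,-140],"angular": [0,0,-73],"fingers": 20},
    {"delta_pos": [534.5,183,-100],"angular": [0,0,-73],"fingers": 20},
    {"delta_pos": [534.5,183,-80],"angular": [0,0,-73],"fingers": 20},
  ],
)

```text
clock: 19.23
tool_pos: [0.4261, -0.266, 0.0996]
tcp_rot: [-3.14, 0.003, -0.148]
contact_force: [0.1, -0.1, -1.0]
opening: 0.0279
finger_force: 59.2
```

```bash
python3 mv.py '(427,-267,60,-.149),(427,-267,41,-.149)'; python3 -c "
from h import *
crops('scene',[(190,120,200,150,4)],'pics/s4.png')"
```

```text
t 19.2 at [ 426.1 -266.    99.6] rpy [-3.14e+00  3.00e-03 -1.48e-01] j [-0.16 -0.2  -0.38 -0.   -1.39  1.58] open 27.9 F [ 0.1 -0.1 -1. ]
(427, -267, 60, -0.149) -> [ 1.2  0.9 39.6] [-0.1  0.2  0.1]
(427, -267, 41, -0.149) -> [ 1.2  0.9 58.6] [-0.1  0.2  0.1]
```

View pics/s4.png

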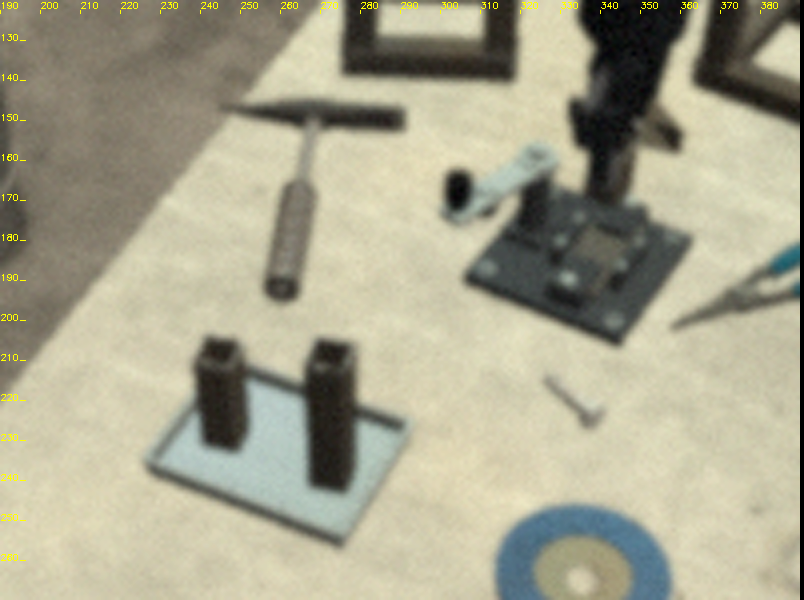

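Emit:
play_rows(
  commands=[
    {"delta_pos": [0.7,0.5,20],"angular": [0,0.2,0],"fingers": 20},
    {"delta_pos": [0.7,0.5,35],"angular": [0,0.2,0],"fingers": 20},
    {"delta_pos": [0.7,0.5,42],"angular": [0,0.2,0],"fingers": 20},
    {"delta_pos": [0.7,0.5,46],"angular": [0,0.2,0],"fingers": 20},
    {"delta_pos": [0.7,0.5,50],"angular": [0,0.2,0],"fingers": 20},
    {"delta_pos": [0.7,0.5,53],"angular": [0,0.2,0],"fingers": 20},
    {"delta_pos": [0.7,0.5,53],"angular": [0,0.2,0],"fingers": 20},
  ],
)

```text
clock: 20.15
tool_pos: [0.4276, -0.2676, 0.049]
tcp_rot: [-3.142, -0.003, -0.148]
contact_force: [0.4, -0.1, -0.5]
opening: 0.0278
finger_force: 59.2
```

```bash
python3 mv.py '(427,-267,41,-.149)'; python3 -c "
from h import *
crops('scene',[(300,135,80,75,8)],'pics/s5.png')"
```

```text
t 20.1 at [ 427.6 -267.6   49. ] rpy [-3.142e+00 -3.000e-03 -1.480e-01] j [-0.16 -0.17 -0.45 -0.   -1.29  1.58] open 27.8 F [ 0.4 -0.1 -0.5]
(427, -267, 41, -0.149) -> [-0.7 -0.5  8. ] [-0.  -0.2  0.1]
```

View pics/s5.png

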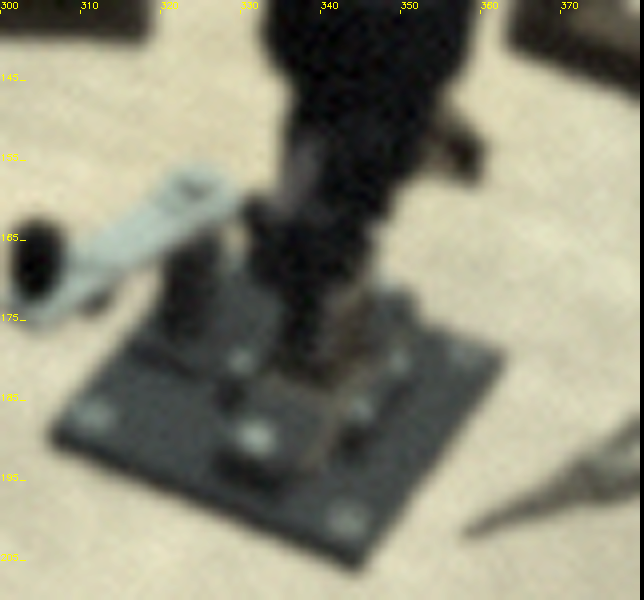

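Emit:
play_rows(
  commands=[
    {"delta_pos": [-0.7,-0.5,4],"angular": [0,-0.2,0],"fingers": 20},
    {"delta_pos": [-0.7,-0.5,7],"angular": [0,-0.2,0],"fingers": 20},
    {"delta_pos": [-0.7,-0.5,8.2],"angular": [0,-0.2,0],"fingers": 20},
    {"delta_pos": [-0.7,-0.5,8.2],"angular": [0,-0.2,0],"fingers": 20},
  ],
)

```text
clock: 20.7
tool_pos: [0.427, -0.267, 0.0408]
tcp_rot: [-3.142, 0.0, -0.148]
contact_force: [-0.6, 0.2, -0.0]
opening: 0.0276
finger_force: 59.2
```

Emit:
play_rows(
  commands=[
    {"delta_pos": [0,0,0.8],"angular": [0,0,0],"fingers": 20},
    {"delta_pos": [0,0,0.8],"angular": [0,0,0],"fingers": 20},
  ],
)

```text
clock: 20.95
tool_pos: [0.4271, -0.267, 0.0401]
tcp_rot: [-3.142, -0.0, -0.148]
contact_force: [-0.3, 0.0, -0.6]
opening: 0.0275
finger_force: 59.3
```

Emit:
play_rows(
  commands=[
    {"delta_pos": [0,0,0.8],"angular": [0,0,0],"fingers": 20},
    {"delta_pos": [0,0,0.8],"angular": [0,0,0],"fingers": 20},
  ],
)

```text
clock: 21.2
tool_pos: [0.4272, -0.2671, 0.0401]
tcp_rot: [3.141, -0.0, -0.147]
contact_force: [-1.9, 2.7, 5.3]
opening: 0.0279
finger_force: 59.8
```

Contact. Release and rise, then go to the knob.

Emit:
play_rows(
  commands=[
    {"delta_pos": [0,0,0],"angular": [0,0,0],"fingers": 35},
    {"delta_pos": [0,0,0],"angular": [0,0,0],"fingers": 45},
    {"delta_pos": [0,0,0],"angular": [0,0,0],"fingers": 50},
    {"delta_pos": [0,0,-10],"angular": [0,0,0],"fingers": 50},
    {"delta_pos": [0,0,-40],"angular": [0,0,0],"fingers": 50},
    {"delta_pos": [0,0,-90],"angular": [0,0,0],"fingers": 50},
    {"delta_pos": [0,0,-135],"angular": [0,0,0],"fingers": 50},
    {"delta_pos": [0,0,-135],"angular": [0,0,0],"fingers": 50},
  ],
)

```text
clock: 22.2
tool_pos: [0.4288, -0.268, 0.1797]
tcp_rot: [3.14, -0.008, -0.147]
contact_force: [-0.6, -0.0, -0.1]
opening: 0.0499
finger_force: 0.0
```

```bash
python3 mv.py '(517,-194.5,180,-1.954),(517,-194.5,130,-1.954),(517,-194.5,91,-1.954)'; python3 -c "
from h import *
m=manip.snapshot('scene'); crops('scene',[(300,135,80,75,5)],'pics/s6.png',m); crops('top',[(335,170,80,90,5)],'pics/t6.png')
a,b=cv2.imread('pics/s6.png'),cv2.imread('pics/t6.png'); a=np.pad(a,((0,75),(0,0),(0,0)))[:450]; cv2.imwrite('pics/m6.png',np.hstack([a,b])[:,:800])"
```

```text
t 22.2 at [ 428.8 -268.   179.7] rpy [ 3.14  -0.008 -0.147] j [-0.16 -0.22 -0.26  0.   -1.53  1.58] open 49.9 F [-0.6 -0.  -0.1]
(517, -194.5, 180, -1.954) -> [ 76.5 -85.6   0.1] [ -0.4  -0.4 103.5]
(517, -194.5, 130, -1.954) -> [ 76.  -85.7  50.1] [ -0.4  -0.4 103.5]
(517, -194.5, 91, -1.954) -> [ 75.7 -85.8  89.1] [ -0.4  -0.4 103.5]
```

View pics/m6.png

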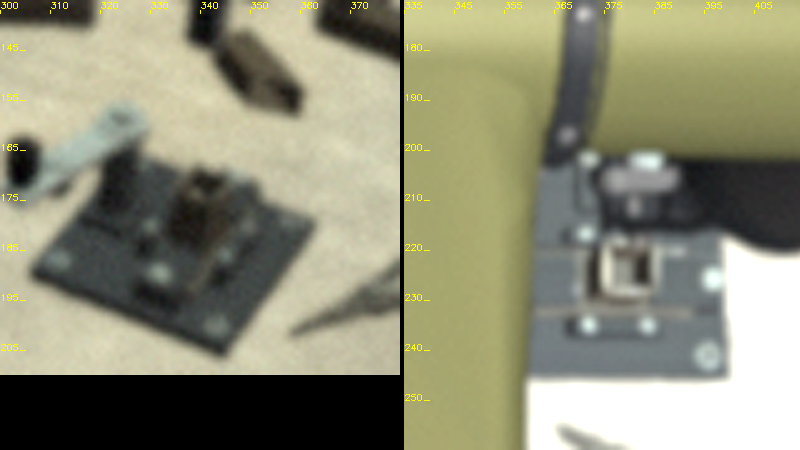

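Emit:
play_rows(
  commands=[
    {"delta_pos": [8,-9,0],"angular": [0,0,10],"fingers": 50},
    {"delta_pos": [16,-18,0],"angular": [0,0,20],"fingers": 50},
    {"delta_pos": [24,-27,0],"angular": [0,0,30],"fingers": 50},
    {"delta_pos": [32,-36,0],"angular": [0,0,40],"fingers": 50},
    {"delta_pos": [40,-45,0],"angular": [0,0,50],"fingers": 50},
    {"delta_pos": [48,-54,0],"angular": [0,0,60],"fingers": 50},
    {"delta_pos": [56,-63,0],"angular": [0,0,70],"fingers": 50},
    {"delta_pos": [64,-72,0],"angular": [0,0,80],"fingers": 50},
    {"delta_pos": [70,-79,0],"angular": [0,0,90],"fingers": 50},
    {"delta_pos": [76,-86,0],"angular": [0,0,100],"fingers": 50},
    {"delta_pos": [76,-86,0],"angular": [0,0,103.5],"fingers": 50},
    {"delta_pos": [76,-86,20],"angular": [0,0,103.5],"fingers": 50},
    {"delta_pos": [76,-86,40],"angular": [0,0,103.5],"fingers": 50},
    {"delta_pos": [76,-86,40],"angular": [0,0,103.5],"fingers": 50},
  ],
)

```text
clock: 24.05
tool_pos: [0.5132, -0.1929, 0.1308]
tcp_rot: [3.136, -0.001, -1.954]
contact_force: [0.6, -0.6, 0.8]
opening: 0.05
finger_force: 0.0
```

```bash
python3 mv.py '(517,-194.5,110,-1.954),(517,-194.5,92,-1.954)'; python3 -c "
from h import *
crops('scene',[(280,125,90,80,8)],'pics/s7.png')"
```

```text
t 24.1 at [ 513.2 -192.9  130.8] rpy [ 3.136e+00 -1.000e-03 -1.954e+00] j [ 0.01 -0.08 -0.22 -0.   -1.44 -0.39] open 50.0 F [ 0.6 -0.6  0.8]
(517, -194.5, 110, -1.954) -> [ 0.  -4.3 20.8] [ 0.3 -0.1  0. ]
(517, -194.5, 92, -1.954) -> [ 0.  -4.4 38.8] [ 0.3 -0.1  0. ]
```

View pics/s7.png

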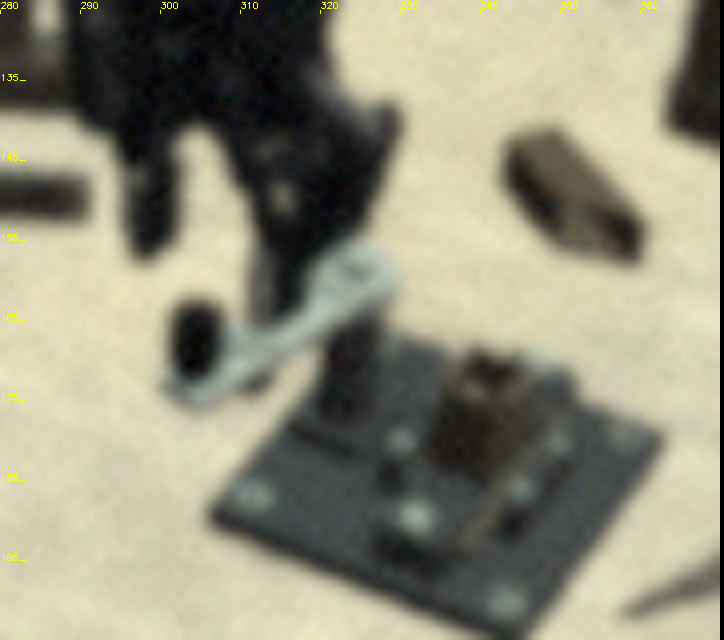

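```bash
python3 -c "
from h import *
print(proj('scene',[[.490,-.1836,.135],[.536,-.2022,.135],[.518,-.194,.121],[.518,-.194,.089]]).round(1))"
```

```text
[[312.8 164.3]
 [299.8 156.4]
 [304.5 163.5]
 [304.  172.1]]
```

Emit:
play_rows(
  commands=[
    {"delta_pos": [0,-4.4,0],"angular": [0.3,0,0],"fingers": 50},
    {"delta_pos": [0,-4.4,15],"angular": [0.3,0,0],"fingers": 50},
    {"delta_pos": [0,-4.4,28],"angular": [0.3,0,0],"fingers": 50},
    {"delta_pos": [0,-4.4,38],"angular": [0.3,0,0],"fingers": 50},
    {"delta_pos": [0,-4.4,38],"angular": [0.3,0,0],"fingers": 40},
    {"delta_pos": [0,-4.4,38],"angular": [0.3,0,0],"fingers": 30},
    {"delta_pos": [0,-4.4,38],"angular": [0.3,0,0],"fingers": 22},
    {"delta_pos": [0,-4.4,38],"angular": [0.3,0,0],"fingers": 18},
    {"delta_pos": [0,-4.4,38],"angular": [0.3,0,0],"fingers": 18},
    {"delta_pos": [0,-4.4,38],"angular": [0.3,0,0],"fingers": 18},
    {"delta_pos": [0,-4.4,38],"angular": [0.3,0,0],"fingers": 18},
  ],
)

```text
clock: 25.48
tool_pos: [0.5193, -0.1948, 0.097]
tcp_rot: [-3.135, 0.0, -1.954]
contact_force: [-1.6, 0.4, 6.0]
opening: 0.0192
finger_force: 47.0
```

```bash
python3 - <<'E'
from mv import *
H=np.array([483.9,-275.6]); p=manip.get_obs()['tool_pos'][:2]*1e3
print(np.hypot(*(p-H)),np.arctan2(*(p-H)[::-1]))
a0=np.arctan2(*(p-H)[::-1]); r=88
plan(*[(*(H+r*np.array([np.cos(f),np.sin(f)])),92,f-np.pi) for f in np.append(np.arange(a0,2.95,np.radians(9)),2.993)])
E
```

```text
88.17261637638263 1.1578017145271904
t 25.5 at [ 519.3 -194.8   97. ] rpy [-3.135  0.    -1.954] j [ 0.   -0.06 -0.26  0.   -1.36 -0.39] open 19.2 F [-1.6  0.4  6. ]
(np.float64(519.2191482901776), np.float64(-194.99877318516522), 92, np.float64(-1.9837909390626027)) -> [0.2 0.  5. ] [-0.4  0.   1.7]
(np.float64(506.1755011675941), np.float64(-190.465975968873), 92, np.float64(-1.826711306383113)) -> [ 0.8 13.8  4.9] [-0.4 -0.  -7.3]
(np.float64(492.5833572781146), np.float64(-188.029460967854), 92, np.float64(-1.6696316737036234)) -> [ 3.7 27.3  4.8] [ -0.4  -0.  -16.3]
(np.float64(478.77740031403727), np.float64(-187.7492232677629), 92, np.float64(-1.5125520410241338)) -> [ 8.6 40.3  4.8] [ -0.4  -0.1 -25.3]
(np.float64(465.09757875516203), np.float64(-189.63216325083164), 92, np.float64(-1.355472408344644)) -> [15.4 52.2  4.7] [ -0.4  -0.1 -34.3]
(np.float64(451.88073520899314), np.float64(-193.63191668555748), 92, np.float64(-1.1983927756651545)) -> [24.1 63.   4.6] [ -0.3  -0.1 -43.3]
(np.float64(439.4523122278262), np.float64(-199.64999636795693), 92, np.float64(-1.041313142985
[... 203 characters left out ...]
18.1578950648814), np.float64(-217.1023450153781), 92, np.float64(-0.7271538776266855)) -> [58.4 85.5  4.5] [ -0.3  -0.2 -70.3]
(np.float64(409.816240105774), np.float64(-228.1068792356759), 92, np.float64(-0.5700742449471958)) -> [71.8 89.1  4.4] [ -0.3  -0.2 -79.3]
(np.float64(403.29877318516515), np.float64(-240.2808517098224), 92, np.float64(-0.4129946122677062)) -> [85.5 90.6  4.4] [ -0.3  -0.3 -88.3]
(np.float64(398.76597596887297), np.float64(-253.32449883240588), 92, np.float64(-0.2559149795882165)) -> [99.3 90.   4.4] [ -0.3  -0.3 -97.3]
(np.float64(396.8697239293068), np.float64(-262.5719131466309), 92, np.float64(-0.14859265358979323)) -> [108.6  88.3   4.4] [  -0.3   -0.3 -103.4]
```

Emit:
play_rows(
  commands=[
    {"delta_pos": [0,0,3],"angular": [0,0,0],"fingers": 24},
    {"delta_pos": [0,0,3],"angular": [0,0,1.5],"fingers": 24},
    {"delta_pos": [1,14,3],"angular": [0,0,-7],"fingers": 24},
    {"delta_pos": [4,27,3],"angular": [0,0,-16],"fingers": 24},
    {"delta_pos": [8.5,40,3],"angular": [0,0,-25],"fingers": 24},
    {"delta_pos": [15.5,52,3],"angular": [0,0,-34],"fingers": 24},
    {"delta_pos": [24,63,3],"angular": [0,0,-43],"fingers": 24},
    {"delta_pos": [34,72,3],"angular": [0,0,-52],"fingers": 24},
    {"delta_pos": [46,80,3],"angular": [0,0,-61],"fingers": 24},
    {"delta_pos": [58.5,85.5,3],"angular": [0,0,-70],"fingers": 24},
    {"delta_pos": [72,89,3],"angular": [0,0,-79],"fingers": 24},
    {"delta_pos": [85.5,90.5,3],"angular": [0,0,-88],"fingers": 24},
    {"delta_pos": [95,90.5,3],"angular": [0,0,-94],"fingers": 24},
    {"delta_pos": [102,89.5,3],"angular": [0,0,-99],"fingers": 24},
    {"delta_pos": [107,88.5,3],"angular": [0,0,-103],"fingers": 24},
    {"delta_pos": [108.5,88.3,3],"angular": [0,0,-103.5],"fingers": 24},
    {"delta_pos": [108.5,88.3,3],"angular": [0,0,-103.5],"fingers": 24},
    {"delta_pos": [108.5,88.3,3],"angular": [0,0,-103.5],"fingers": 24},
  ],
)

```text
clock: 27.72
tool_pos: [0.3964, -0.2623, 0.0926]
tcp_rot: [3.14, -0.005, -0.148]
contact_force: [0.9, -0.5, -0.6]
opening: 0.0239
finger_force: 0.0
```

```bash
python3 mv.py '(396.9,-262.6,94,-.149)'; python3 -c "
from h import *
crops('scene',[(300,125,80,80,7)],'pics/s8.png')"
```

```text
t 27.7 at [ 396.4 -262.3   92.6] rpy [ 3.14  -0.005 -0.148] j [-0.16 -0.28 -0.46  0.   -1.39  1.58] open 23.9 F [ 0.9 -0.5 -0.6]
(396.9, -262.6, 94, -0.149) -> [ 0.5  0.2 -1.4] [ 0.1 -0.3  0. ]
```

View pics/s8.png

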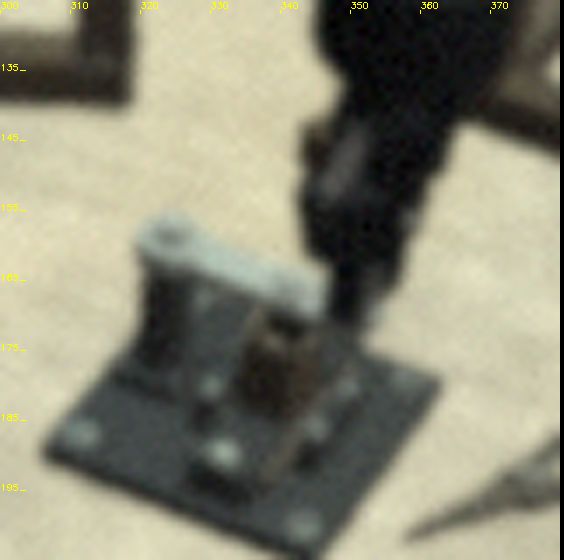

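Emit:
play_rows(
  commands=[
    {"delta_pos": [0,2,0],"angular": [0,0,0],"fingers": 24},
    {"delta_pos": [0,4,0],"angular": [0,0,0],"fingers": 24},
    {"delta_pos": [0,4,0],"angular": [0,0,0],"fingers": 24},
  ],
)

```text
clock: 28.15
tool_pos: [0.396, -0.2648, 0.0926]
tcp_rot: [-3.139, -0.004, -0.147]
contact_force: [0.0, 10.2, 3.6]
opening: 0.0241
finger_force: 4.9
```

Emit:
play_rows(
  commands=[
    {"delta_pos": [0,0,0],"angular": [0,0,0],"fingers": 35},
    {"delta_pos": [0,0,0],"angular": [0,0,0],"fingers": 45},
    {"delta_pos": [0,0,0],"angular": [0,0,0],"fingers": 50},
    {"delta_pos": [0,0,-15],"angular": [0,0,0],"fingers": 50},
    {"delta_pos": [0,0,-60],"angular": [0,0,0],"fingers": 70},
    {"delta_pos": [0,0,-105],"angular": [0,0,0],"fingers": 80},
    {"delta_pos": [0,0,-105],"angular": [0,0,0],"fingers": 80},
    {"delta_pos": [0,0,-105],"angular": [0,0,0],"fingers": 80},
    {"delta_pos": [0,0,-105],"angular": [0,0,0],"fingers": 80},
  ],
)

```text
clock: 29.28
tool_pos: [0.395, -0.266, 0.1969]
tcp_rot: [3.141, -0.003, -0.148]
contact_force: [-0.5, 0.1, -0.8]
opening: 0.0802
finger_force: 0.0
```

```bash
python3 mv.py '(612.5,.4,200,.1495),(612.5,.4,59,.1495)'; python3 -c "
from h import *
crops('scene',[(300,125,80,80,7)],'pics/s9.png')"
```

```text
t 29.3 at [ 395.  -266.   196.9] rpy [ 3.141e+00 -3.000e-03 -1.480e-01] j [-0.17 -0.3  -0.29  0.   -1.58  1.59] open 80.2 F [-0.5  0.1 -0.8]
(612.5, 0.4, 200, 0.1495) -> [ 176.  -295.5   -2.8] [  0.1  -0.2 -17. ]
(612.5, 0.4, 59, 0.1495) -> [ 175.5 -295.6  138.2] [  0.1  -0.2 -17. ]
```

View pics/s9.png

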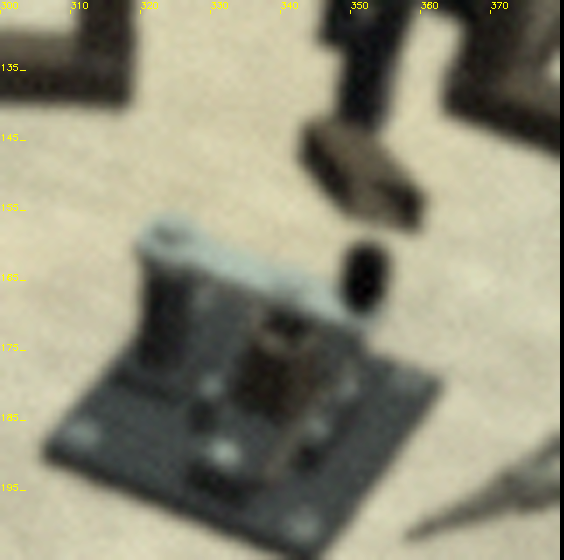

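Emit:
play_rows(
  commands=[
    {"delta_pos": [20,-34,-3],"angular": [0,0,-2],"fingers": 80},
    {"delta_pos": [46,-77,-3],"angular": [0,0,-5],"fingers": 80},
    {"delta_pos": [72,-121,-3],"angular": [0,0,-8],"fingers": 80},
    {"delta_pos": [98,-165,-3],"angular": [0,0,-11],"fingers": 80},
    {"delta_pos": [124,-208,-3],"angular": [0,0,-14],"fingers": 80},
    {"delta_pos": [150,-252,-3],"angular": [0,0,-17],"fingers": 80},
    {"delta_pos": [170,-285,-3],"angular": [0,0,-17],"fingers": 80},
    {"delta_pos": [176,-295.5,-3],"angular": [0,0,-17],"fingers": 80},
    {"delta_pos": [176,-295.5,20],"angular": [0,0,-17],"fingers": 80},
    {"delta_pos": [176,-295.5,45],"angular": [0,0,-17],"fingers": 80},
    {"delta_pos": [176,-295.5,45],"angular": [0,0,-17],"fingers": 80},
    {"delta_pos": [176,-295.5,45],"angular": [0,0,-17],"fingers": 80},
    {"delta_pos": [176,-295.5,45],"angular": [0,0,-17],"fingers": 80},
  ],
)

```text
clock: 30.95
tool_pos: [0.6137, -0.0, 0.155]
tcp_rot: [3.139, -0.007, 0.149]
contact_force: [-0.2, -0.2, -0.5]
opening: 0.0802
finger_force: 0.0
```

```bash
python3 mv.py '(612.5,.4,59,.1495)'
```

```text
t 30.9 at [613.7  -0.  155. ] rpy [ 3.139 -0.007  0.149] j [ 0.33  0.07 -0.02  0.   -1.47  1.39] open 80.2 F [-0.2 -0.2 -0.5]
(612.5, 0.4, 59, 0.1495) -> [-1.7 -0.8 96. ] [ 0.2 -0.4 -0. ]
```

Emit:
play_rows(
  commands=[
    {"delta_pos": [-1.5,-0.8,30],"angular": [0.1,-0.3,0],"fingers": 80},
    {"delta_pos": [-1.5,-0.8,60],"angular": [0.1,-0.3,0],"fingers": 80},
    {"delta_pos": [-1.5,-0.8,80],"angular": [0.1,-0.3,0],"fingers": 80},
    {"delta_pos": [-1.5,-0.8,90],"angular": [0.1,-0.3,0],"fingers": 80},
    {"delta_pos": [-1.5,-0.8,94],"angular": [0.1,-0.3,0],"fingers": 80},
    {"delta_pos": [-1.5,-0.8,94],"angular": [0.1,-0.3,0],"fingers": 80},
    {"delta_pos": [-1.5,-0.8,94],"angular": [0.1,-0.3,0],"fingers": 80},
  ],
)

```text
clock: 31.82
tool_pos: [0.6126, 0.0007, 0.0604]
tcp_rot: [3.141, -0.001, 0.149]
contact_force: [0.1, 0.7, -0.1]
opening: 0.0802
finger_force: 0.0
```

Emit:
play_rows(
  commands=[
    {"delta_pos": [0,0,0.5],"angular": [0,0,0],"fingers": 60},
    {"delta_pos": [0,0,0.5],"angular": [0,0,0],"fingers": 45},
    {"delta_pos": [0,0,0.5],"angular": [0,0,0],"fingers": 35},
    {"delta_pos": [0,0,0.5],"angular": [0,0,0],"fingers": 28},
    {"delta_pos": [0,0,0.5],"angular": [0,0,0],"fingers": 20},
    {"delta_pos": [0,0,0.5],"angular": [0,0,0],"fingers": 20},
    {"delta_pos": [0,0,0.5],"angular": [0,0,0],"fingers": 20},
    {"delta_pos": [0,0,0.5],"angular": [0,0,0],"fingers": 20},
  ],
)

```text
clock: 32.83
tool_pos: [0.6121, 0.0006, 0.0591]
tcp_rot: [3.141, 0.0, 0.149]
contact_force: [-0.4, -0.5, 1.9]
opening: 0.0274
finger_force: 59.3
```

```bash
python3 mv.py '(612.5,.4,200,.1495),(486.2,281,200,.1495),(486.2,281,62,.1495)'
```

```text
t 32.8 at [6.121e+02 6.000e-01 5.910e+01] rpy [3.141 0.    0.149] j [ 0.33  0.12 -0.15  0.   -1.3   1.39] open 27.4 F [-0.4 -0.5  1.9]
(612.5, 0.4, 200, 0.1495) -> [   0.3    0.3 -140.9] [ 0.1  0.  -0. ]
(486.2, 281, 200, 0.1495) -> [ -82.9 -295.9 -141.2] [ 0.1  0.  -0. ]
(486.2, 281, 62, 0.1495) -> [ -82.8 -296.    -3.2] [ 0.1  0.  -0. ]
```

Emit:
play_rows(
  commands=[
    {"delta_pos": [0,0,-15],"angular": [0,0,0],"fingers": 20},
    {"delta_pos": [0,0,-50],"angular": [0,0,0],"fingers": 20},
    {"delta_pos": [0,0,-100],"angular": [0,0,0],"fingers": 20},
    {"delta_pos": [0,0,-140],"angular": [0,0,0],"fingers": 20},
    {"delta_pos": [-10,-35,-140],"angular": [0,0,0],"fingers": 20},
    {"delta_pos": [-24,-85,-140],"angular": [0,0,0],"fingers": 20},
    {"delta_pos": [-38,-135,-140],"angular": [0,0,0],"fingers": 20},
    {"delta_pos": [-52,-185,-140],"angular": [0,0,0],"fingers": 20},
    {"delta_pos": [-66,-235,-140],"angular": [0,0,0],"fingers": 20},
    {"delta_pos": [-78,-277,-140],"angular": [0,0,0],"fingers": 20},
    {"delta_pos": [-83,-296,-135],"angular": [0,0,0],"fingers": 20},
    {"delta_pos": [-83,-296,-100],"angular": [0,0,0],"fingers": 20},
    {"delta_pos": [-83,-296,-70],"angular": [0,0,0],"fingers": 20},
    {"delta_pos": [-83,-296,-70],"angular": [0,0,0],"fingers": 20},
    {"delta_pos": [-83,-296,-70],"angular": [0,0,0],"fingers": 20},
    {"delta_pos": [-83,-296,-70],"angular": [0,0,0],"fingers": 20},
  ],
)

```text
clock: 34.83
tool_pos: [0.4868, 0.2813, 0.1306]
tcp_rot: [-3.141, -0.002, 0.149]
contact_force: [0.1, -0.6, -0.8]
opening: 0.0276
finger_force: 59.3
```

```bash
python3 mv.py '(486.2,281,61,.1495)'
```

```text
t 34.8 at [486.8 281.3 130.6] rpy [-3.141e+00 -2.000e-03  1.490e-01] j [ 0.88 -0.05 -0.19  0.   -1.43  0.84] open 27.6 F [ 0.1 -0.6 -0.8]
(486.2, 281, 61, 0.1495) -> [-0.7  0.2 69.6] [-0.  -0.1 -0. ]
```

Emit:
play_rows(
  commands=[
    {"delta_pos": [-0.5,0,25],"angular": [0,0,0],"fingers": 20},
    {"delta_pos": [-0.5,0,45],"angular": [0,0,0],"fingers": 20},
    {"delta_pos": [-0.5,0,57],"angular": [0,0,0],"fingers": 20},
    {"delta_pos": [-0.5,0,64],"angular": [0,0,0],"fingers": 20},
    {"delta_pos": [-0.5,0,67],"angular": [0,0,0],"fingers": 20},
    {"delta_pos": [-0.5,0,69],"angular": [0,0,0],"fingers": 20},
    {"delta_pos": [-0.5,0,70],"angular": [0,0,0],"fingers": 20},
    {"delta_pos": [-0.5,0,70],"angular": [0,0,0],"fingers": 20},
  ],
)

```text
clock: 35.83
tool_pos: [0.4859, 0.2811, 0.0605]
tcp_rot: [3.141, -0.001, 0.149]
contact_force: [-2.7, -0.2, 5.6]
opening: 0.0274
finger_force: 60.2
```

Seated (contact at the expected height). Release and go to the long tube.

Emit:
play_rows(
  commands=[
    {"delta_pos": [0,0,0],"angular": [0,0,0],"fingers": 40},
    {"delta_pos": [0,0,0],"angular": [0,0,0],"fingers": 60},
    {"delta_pos": [0,0,0],"angular": [0,0,0],"fingers": 75},
    {"delta_pos": [0,0,-10],"angular": [0,0,0],"fingers": 80},
    {"delta_pos": [0,0,-40],"angular": [0,0,0],"fingers": 80},
    {"delta_pos": [0,0,-90],"angular": [0,0,0],"fingers": 80},
    {"delta_pos": [0,0,-140],"angular": [0,0,0],"fingers": 80},
    {"delta_pos": [0,0,-140],"angular": [0,0,0],"fingers": 80},
    {"delta_pos": [0,0,-140],"angular": [0,0,0],"fingers": 80},
  ],
)

```text
clock: 36.95
tool_pos: [0.4854, 0.2811, 0.1988]
tcp_rot: [3.141, 0.001, 0.149]
contact_force: [-0.2, -0.3, -0.9]
opening: 0.08
finger_force: 0.0
```

```bash
python3 mv.py '(529.7,5,200,.1495),(529.7,5,70,.1495)'
```

```text
t 37.0 at [485.4 281.1 198.8] rpy [3.141e+00 1.000e-03 1.490e-01] j [ 0.88 -0.06 -0.08 -0.   -1.56  0.84] open 80.0 F [-0.2 -0.3 -0.9]
(529.7, 5, 200, 0.1495) -> [  2.8 279.6  -1.1] [ 0.  0. -0.]
(529.7, 5, 70, 0.1495) -> [  2.9 279.6 128.9] [ 0.  0. -0.]
```

Emit:
play_rows(
  commands=[
    {"delta_pos": [0.5,40,0],"angular": [0,0,0],"fingers": 80},
    {"delta_pos": [1,95,0],"angular": [0,0,0],"fingers": 80},
    {"delta_pos": [1.5,150,0],"angular": [0,0,0],"fingers": 80},
    {"delta_pos": [2,205,0],"angular": [0,0,0],"fingers": 80},
    {"delta_pos": [2.5,255,0],"angular": [0,0,0],"fingers": 80},
    {"delta_pos": [3,279.5,0],"angular": [0,0,0],"fingers": 80},
    {"delta_pos": [3,279.5,10],"angular": [0,0,0],"fingers": 80},
    {"delta_pos": [3,279.5,40],"angular": [0,0,0],"fingers": 80},
    {"delta_pos": [3,279.5,75],"angular": [0,0,0],"fingers": 80},
    {"delta_pos": [3,279.5,105],"angular": [0,0,0],"fingers": 80},
    {"delta_pos": [3,279.5,122],"angular": [0,0,0],"fingers": 80},
    {"delta_pos": [3,279.5,129],"angular": [0,0,0],"fingers": 80},
    {"delta_pos": [3,279.5,129],"angular": [0,0,0],"fingers": 65},
    {"delta_pos": [3,279.5,129],"angular": [0,0,0],"fingers": 45},
    {"delta_pos": [3,279.5,129],"angular": [0,0,0],"fingers": 34},
    {"delta_pos": [3,279.5,129],"angular": [0,0,0],"fingers": 26},
    {"delta_pos": [3,279.5,129],"angular": [0,0,0],"fingers": 20},
    {"delta_pos": [3,279.5,129],"angular": [0,0,0],"fingers": 20},
    {"delta_pos": [3,279.5,129],"angular": [0,0,0],"fingers": 20},
    {"delta_pos": [3,279.5,129],"angular": [0,0,0],"fingers": 20},
  ],
)

```text
clock: 39.45
tool_pos: [0.5304, 0.005, 0.0708]
tcp_rot: [3.141, -0.001, 0.149]
contact_force: [0.0, 1.4, 5.3]
opening: 0.0284
finger_force: 59.5
```

```bash
python3 mv.py '(529.7,5,195,.1495),(441.6,278,195,.1495),(441.6,278,71,.1495)'
```

```text
t 39.5 at [530.4   5.   70.8] rpy [ 3.141e+00 -1.000e-03  1.490e-01] j [ 0.39 -0.11 -0.35  0.   -1.32  1.33] open 28.4 F [0.  1.4 5.3]
(529.7, 5, 195, 0.1495) -> [  -0.7    0.  -124.2] [ 0. -0. -0.]
(441.6, 278, 195, 0.1495) -> [ -47.2 -283.  -124.5] [ 0. -0. -0.]
(441.6, 278, 71, 0.1495) -> [ -47.2 -283.2   -0.5] [ 0. -0. -0.]
```

Emit:
play_rows(
  commands=[
    {"delta_pos": [0,0,-15],"angular": [0,0,0],"fingers": 20},
    {"delta_pos": [0,0,-50],"angular": [0,0,0],"fingers": 20},
    {"delta_pos": [0,0,-90],"angular": [0,0,0],"fingers": 20},
    {"delta_pos": [0,0,-130],"angular": [0,0,0],"fingers": 20},
    {"delta_pos": [-5,-30,-130],"angular": [0,0,0],"fingers": 20},
    {"delta_pos": [-13,-80,-130],"angular": [0,0,0],"fingers": 20},
    {"delta_pos": [-22,-130,-130],"angular": [0,0,0],"fingers": 20},
    {"delta_pos": [-30,-180,-130],"angular": [0,0,0],"fingers": 20},
    {"delta_pos": [-38,-230,-130],"angular": [0,0,0],"fingers": 20},
    {"delta_pos": [-45,-268,-130],"angular": [0,0,0],"fingers": 20},
    {"delta_pos": [-47,-283,-130],"angular": [0,0,0],"fingers": 20},
    {"delta_pos": [-47,-283,-110],"angular": [0,0,0],"fingers": 20},
    {"delta_pos": [-47,-283,-90],"angular": [0,0,0],"fingers": 20},
    {"delta_pos": [-47,-283,-90],"angular": [0,0,0],"fingers": 20},
    {"delta_pos": [-47,-283,-90],"angular": [0,0,0],"fingers": 20},
    {"delta_pos": [-47,-283,-90],"angular": [0,0,0],"fingers": 20},
  ],
)

```text
clock: 41.45
tool_pos: [0.4419, 0.2778, 0.1606]
tcp_rot: [3.142, -0.0, 0.149]
contact_force: [0.1, -0.1, -1.7]
opening: 0.0283
finger_force: 59.5
```

```bash
python3 mv.py '(441.6,278,72.3,.1495)'
```

```text
t 41.5 at [441.9 277.8 160.6] rpy [ 3.142 -0.     0.149] j [ 0.95 -0.17 -0.24  0.   -1.5   0.77] open 28.3 F [ 0.1 -0.1 -1.7]
(441.6, 278, 72.3, 0.1495) -> [-0.3 -0.3 88.3] [ 0.  -0.  -0.1]
```

Emit:
play_rows(
  commands=[
    {"delta_pos": [0,0,25],"angular": [0,0,0],"fingers": 20},
    {"delta_pos": [0,0,48],"angular": [0,0,0],"fingers": 20},
    {"delta_pos": [0,0,66],"angular": [0,0,0],"fingers": 20},
    {"delta_pos": [0,0,77],"angular": [0,0,0],"fingers": 20},
    {"delta_pos": [0,0,83],"angular": [0,0,0],"fingers": 20},
    {"delta_pos": [0,0,86.5],"angular": [0,0,0],"fingers": 20},
    {"delta_pos": [0,0,88.5],"angular": [0,0,0],"fingers": 20},
    {"delta_pos": [0,0,88.5],"angular": [0,0,0],"fingers": 20},
  ],
)

```text
clock: 42.45
tool_pos: [0.4418, 0.278, 0.0723]
tcp_rot: [3.141, -0.001, 0.149]
contact_force: [-1.2, -0.5, 3.3]
opening: 0.0279
finger_force: 60.0
```

Emit:
play_rows(
  commands=[
    {"delta_pos": [0,0,0.3],"angular": [0,0,0],"fingers": 40},
    {"delta_pos": [0,0,0.3],"angular": [0,0,0],"fingers": 60},
    {"delta_pos": [0,0,0.3],"angular": [0,0,0],"fingers": 75},
    {"delta_pos": [0,0,-10],"angular": [0,0,0],"fingers": 80},
    {"delta_pos": [0,0,-40],"angular": [0,0,0],"fingers": 80},
    {"delta_pos": [0,0,-90],"angular": [0,0,0],"fingers": 80},
    {"delta_pos": [0,0,-140],"angular": [0,0,0],"fingers": 80},
    {"delta_pos": [0,50,-160],"angular": [0,0,0],"fingers": 80},
    {"delta_pos": [0,105,-160],"angular": [0,0,0],"fingers": 80},
    {"delta_pos": [0,160,-160],"angular": [0,0,0],"fingers": 80},
    {"delta_pos": [0,215,-160],"angular": [0,0,0],"fingers": 80},
    {"delta_pos": [0,270,-160],"angular": [0,0,0],"fingers": 80},
    {"delta_pos": [0,320,-160],"angular": [0,0,0],"fingers": 80},
    {"delta_pos": [0,340,-160],"angular": [0,0,0],"fingers": 80},
    {"delta_pos": [0,340,-160],"angular": [0,0,0],"fingers": 80},
    {"delta_pos": [0,340,-160],"angular": [0,0,0],"fingers": 80},
  ],
)

```text
clock: 44.45
tool_pos: [0.4921, -0.0579, 0.2319]
tcp_rot: [3.141, 0.0, 0.149]
contact_force: [0.2, 1.2, -0.7]
opening: 0.0802
finger_force: 0.0
```

```bash
python3 -c "
from h import *
crops('scene',[(195,120,190,150,4)],'pics/a.png'); crops('scene',[(195,285,100,75,4)],'pics/b.png')
m=manip.snapshot('scene'); a=cv2.convertScaleAbs(cv2.resize(m[140:360,195:385,::-1],None,fx=2.7,fy=2.7,interpolation=cv2.INTER_CUBIC),alpha=1.4); cv2.imwrite('pics/f.png',a); print(a.shape)"
```

```text
(594, 513, 3)
```

View pics/f.png

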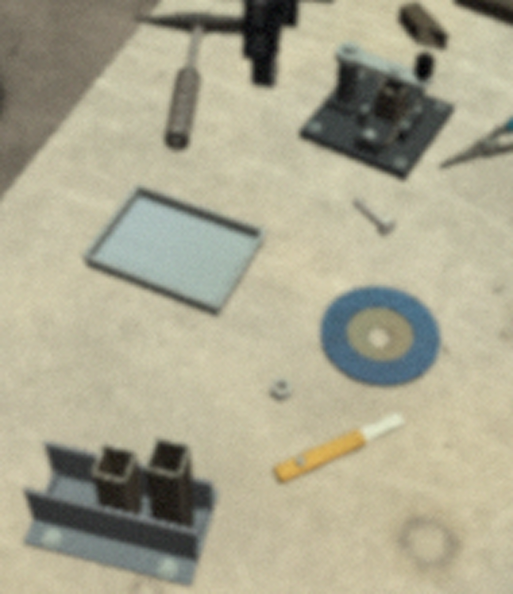

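The picture shows the long tube upright in the front cell (170,480) and the middle tube upright in the middle cell (117,480). The short tube stands in the pocket with the clamp arm over it (395,95), and the tray is empty. I'm handing in.

```bash
python3 -c "
from rig import manip
print(manip.hand_in())"
```

```text
the job is handed in; nothing more can be done
None
```

The job is done and handed in at about 45 s of the 144 s allowed: the short tube stands upright on the tab with the clamp arm against its stop over it, and both longer tubes are upright in their original rack cells.

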